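# Pop the square seasoning jar out of its push-latch dock

## Robot

A 7-joint arm with a two-finger parallel gripper is mounted at the origin on the work surface. World frame = base frame: x ahead of the robot, y to its left, z up, the work surface at z = 0. Lengths are in m, angles in rad, forces in N, time in s.
With the tool pointing down it reaches from about 0.425 to 0.975 m from the base axis. Payload 16.7 kg.
Tool frame: the origin (TCP) lies midway between the tips of the shut fingers; the grasp point (between the pads) lies 19 mm behind it; x points along the fingers, z is the direction in which the jaws open and shut, and the axes are right-handed (so a half turn about x gives the same grasp; the last joint's range is limited). The gripper opens to 85 mm and grips with 20 to 120 N. Pads are 22 mm wide; open, the fingers measure 114 mm over their backs; the gripper's body (76 mm by 85 mm) begins 54 mm behind the grasp point. The pads swing forward as they close: fully open they stand 13 mm farther back than shut.
Start: joints at [0.952, 0.426, 0.074, 1.606, -0.034, 1.111, -0.067], TCP at [0.306, -0.602, 0.231] pointing down, gripper open.
Joint ranges: [-2.85, 2.85], [-0.5, 2.14], [-1.23, 1.37], [0.21, 2.46], [-1.02, 4.16], [0.16, 2.05], [-2.73, 2.73]. Speed limits (rad/s): [1.89, 1.89, 2.39, 2.39, 3.01, 3.01, 3.01].

## Interface

Orientations are given as a unit quaternion [x, y, z, w].
In Python, from rig import r gives the robot as it stands.
- The arm moves only by the tool jog_arm, never from a script. Its argument "series" is text: rows parted by semicolons, each of 4 numbers parted by spaces: the shift along the world's x, y, z in m, then the turn about the world's z in degrees. A call has 1 to 20 rows; each row shifts and turns the commanded pose from where the row before left it; what a row does not reach is not made up. A row lasts 1/10 s, in which the tool goes at most 50 mm and 8.59 degrees, less where a joint would pass 70% of its speed; a pose out of reach is approached as far as the arm can. A call with a gripper value outside its range is refused whole. "gripper" is the opening, from 0 (shut) to 1 (fully open), set as the call begins (left out, the last holds). The fingers move at their own pace and stop on an object; the grip force is fixed at half the most. Time passes only in rows, so rows that do not move let the fingers close. It gives the time, the measured TCP pose, the force and the opening at its end, in the units of the state.
- r.observe(): the state, without advancing time (a new reading comes with each control period).
- r.read_camera(name): name is "scene" or "top"; returns a dict with "frame" (480x640x3 uint8, red, green, blue), "z_map" (480x640 float32, m along the optical axis (not along the pixel's ray), 0 where there is no reading), "K" (3x3 intrinsics, pixels), "pose" (4x4, takes a point from camera to world coordinates). Camera axes: x right, y down, z forward; pixel columns grow to the right and rows downward; lengths in m; the calibration is good to about 2 mm. A picture is of the moment at which its call begins.
- r.sign_off(): hands the job in, once; it reports no verdict.
Trained networks look in a picture, given as the dict that the camera call returned (one of the last four; its "shot" number tells which), for a name from the list of things; names that differ only in an ending like _2 or _b are one class to them, and where a whole thing is asked for, a point or a joint stands for the part that bears it (a point fixed in the world has none). Each returns a list of dicts, best first, with "confidence" (0 to 1); they miss things now and then, are a little off and sometimes report something else, mostly with a low value. They report only what shows in the picture. A call takes as long as a camera call. They do not tell look-alikes from the thing itself.
- r.regions_of(picture, target): "mask" (480x640 bool, what is visible of it) and "pixel" ([row, column] in pixels, amid what is visible of it).
The state is a dict: "clock": time; "joints": joint angles; "qd": joint speeds; "joint_torque": joint torques, N m; "position": TCP position; "tool_rot": TCP orientation; "contact_force": force on the tool from outside, world axes, zero at the start; "wrist_torque": the same for the moment, N m; "gripper_width": finger opening in m.
Only numpy, scipy, OpenCV 4.12 (cv2) and the standard library are available. Lean on these libraries where they do the work, as an engineer would, in place of code of your own. Each camera call takes 0.05 s, during which the arm holds its last target.

## Task

The seasoning jars are sunk in the counter dock on push latches. Press the square jar down until its latch lets go and it springs up, then lift it out and stand it upright on the cutting board; set it down, do not drop it. Leave the two round jars down in their wells.

Things in the scene. Friction and masses are not known exactly. Their poses are not given: they have to be found in the camera images.
- square_jar_mid (a point): Square jar, 52 x 52 x 75 mm, white, flat steel lid, 0.11 kg. Point: its centre, 37.5 mm under the lid's top; x, y square to its faces, z up. Starts sunk in a dock well, lid 1 mm above the dock's top: too low to grasp. Press the lid's middle down 10 mm (latch trips at 6, hard stop at 12; 3 to 7 N), let go: a spring lift raises it in 1 to 2 s to 45 mm above its start, 30 mm still in the well. Then grasp two faces, lift straight up.
- round_jar_a_mid (a point): Round jar, white with a flat steel lid, diameter 52 mm, 75 mm high; the point is its centre, half-way up. Stands in another well of the dock on the same kind of latch, lid 1 mm above the dock's top; must stay down. The dock: aluminium block fixed on the counter, 110 x 246 mm, 104 mm high, flat top, three square wells 56 mm wide, 78 mm apart in a row along the jars' y axis; shut fingers fit in.
- round_jar_b_mid (a point): The other round jar, just like the first, in the remaining well; the point is its centre, half-way up. It must stay down too.
- board: The red cutting board, 280 mm (its x) x 220 mm (its y), 18 mm thick, fixed flat on the counter. The origin is the centre of its underside, on the counter; its top is 18 mm higher.
Not all that is in view belongs to the job. Leave any orange or purple look-alike of the part that bears square_jar_mid alone.

How it is judged:
By the outcome, as a careful person would: the job done as asked, in the order asked, and still so for the second after the job is handed in, with the robot touching nothing.
It also fails if it takes over 51 s, if anything falls off the work surface, if the arm or the gripper's body presses on something with over 40 N, if the wrist force passes 120 N, or if a joint passes its speed limit or range.

## Working session

There is one attempt and no reset: what is moved stays moved. The work goes in short steps, Python scripts to look and compute and a tool call to move; the robot and the scene stay as the last step left them, time stands still between calls to the robot, and variables do not carry over. Pictures are saved under pics/ and viewed, and the job is handed in when it is done.

Besides the shell and the picture viewer there is one more tool, called as name(argument=value, ...) on one line, values as JSON. jog_arm: Moves the arm, as the interface text tells. Its arguments: {"type":"object","properties":{"series":{"type":"string"},"gripper":{"type":"number"}},"required":["series"]}

```bash
mkdir -p pics; ls; cat > h.py <<'E'
import numpy as np, cv2
from rig import r
def W(c,rr,cc):
    z=c["z_map"][rr,cc]; K=c["K"]
    p=np.stack([(cc-K[0,2])/K[0,0]*z,(rr-K[1,2])/K[1,1]*z,z],-1)
    return p@c["pose"][:3,:3].T+c["pose"][:3,3]
def full(c):
    rr,cc=np.mgrid[0:480,0:640]; return W(c,rr,cc)
def save(c,n): cv2.imwrite("pics/"+n,cv2.cvtColor(c["frame"],cv2.COLOR_RGB2BGR))
E
python3 - <<'E'
from h import *
import pickle
print(r.observe())
for n in ("scene","top"):
    c=r.read_camera(n); save(c,n+"0.png"); pickle.dump(c,open(n+"0.pkl","wb"))
    print(n,c["K"].tolist(),c["pose"].round(3).tolist())
    for t in ("square_jar_mid","round_jar_a_mid","board"):
        for d in r.regions_of(c,t):
            m=d["mask"]&(c["z_map"]>0); rr,cc=np.nonzero(m); p=W(c,rr,cc)
            print(t,round(d["confidence"],2),d["pixel"],m.sum(),np.median(p,0).round(4),p[:,2].max().round(4))
E
```

```text
pics
{'clock': 0.0, 'joints': array([ 0.95149844,  0.42671398,  0.07384893,  1.60660632, -0.03410936,
        1.11079565, -0.06711846]), 'qd': array([-0.00079097,  0.00073884,  0.00047918,  0.00044786,  0.00115885,
        0.00072863, -0.00039988]), 'joint_torque': array([ 1.55860596e-05, -9.49854326e+01,  3.76080215e+00, -4.63508427e+01,
        1.91807962e-02,  1.02162705e-02,  1.65247229e-05]), 'position': array([ 0.30537106, -0.60152013,  0.23062286]), 'tool_rot': array([ 0.37012057,  0.60302686, -0.36970406,  0.60223607]), 'contact_force': array([ 0.41566993,  0.86576076, -0.25183958]), 'wrist_torque': array([-0.03024673, -0.00402028,  0.01548355]), 'gripper_width': 0.08550938872928156}
scene [[514.4886391484008, 0.0, 322.1440018131317], [0.0, 514.4886391484008, 250.93803008396623], [0.0, 0.0, 1.0]] [[-0.549, 0.564, -0.617, 1.15], [0.836, 0.36, -0.415, 0.42], [-0.012, -0.744, -0.668, 0.728], [0.0, 0.0, 0.0, 1.0]]
square_jar_mid 0.89 [291.5, 427.0] 765 [0.5598 0.2397 0.1067] 0.11
square_jar_mid 0.78 [410.0, 441.0] 2271 [0.7333 0.3377 0.0735] 0.0803
square_jar_mid 0.67 [250.5, 458.7] 1377 [0.393  0.2264 0.0579] 0.1073
round_jar_a_mid 0.97 [265.5, 397.0] 565 [0.5375 0.1659 0.1067] 0.11
board 0.78 [236.4, 247.5] 9258 [ 0.5436 -0.18    0.0204] 0.0256
top [[575.451623358483, 0.0, 322.17917633723937], [0.0, 575.451623358483, 237.24194039915466], [0.0, 0.0, 1.0]] [[-0.01, -0.97, 0.243, 0.283], [-1.0, 0.008, -0.007, 0.0], [0.005, -0.243, -0.97, 1.223], [0.0, 0.0, 0.0, 1.0]]
square_jar_mid 0.87 [239.3, 197.0] 721 [0.5545 0.2366 0.1059] 0.1119
square_jar_mid 0.84 [175.5, 161.6] 961 [0.7104 0.3289 0.0737] 0.0831
square_jar_mid 0.65 [333.5, 208.5] 931 [0.3793 0.2168 0.0752] 0.0826
round_jar_a_mid 0.94 [255.8, 238.5] 569 [0.5315 0.1608 0.1057] 0.1132
board 0.83 [271.5, 406.6] 13085 [ 0.5144 -0.1911  0.019 ] 0.029
```

View pics/scene0.png

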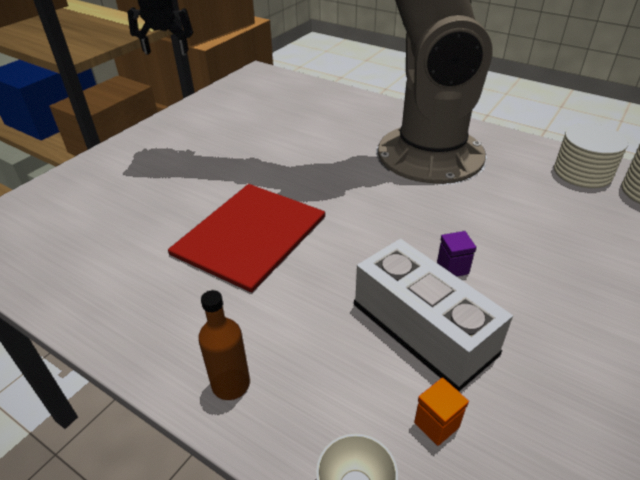

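View pics/top0.png

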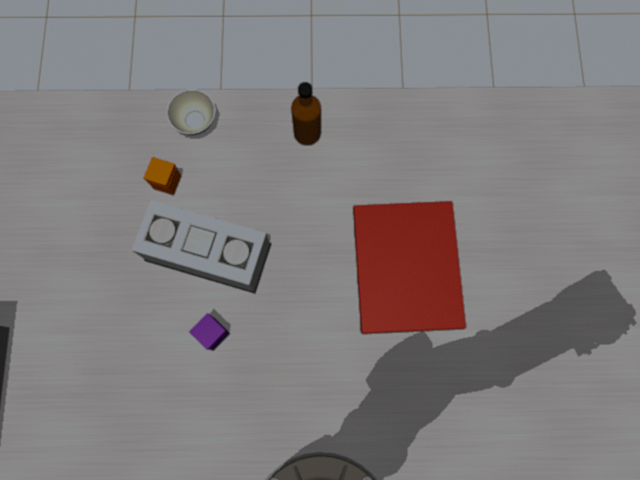

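The square jar is the middle well (scene ≈ (430,290), top ≈ (199,241)), with round jars on both sides. The purple and orange cubes are the look-alikes, and the board is clear. Next I'll fit the dock, lid and board precisely.

```bash
python3 - <<'E'
from h import *
import pickle
for n in ("scene","top"):
    c=pickle.load(open(n+"0.pkl","rb")); P=full(c)
    def rect(m,l):
        m=cv2.morphologyEx(m.astype(np.uint8),cv2.MORPH_OPEN,np.ones((3,3)))
        k,L,st,ce=cv2.connectedComponentsWithStats(m)
        for i in range(1,k):
            if st[i,4]<80: continue
            q=P[L==i]; xy=q[:,:2].astype(np.float32)*1000
            (cx,cy),(w,h),a=cv2.minAreaRect(xy)
            print(n,l,st[i,4],"c",round(cx,1),round(cy,1),"wh",round(w,1),round(h,1),"a",round(a,1),"z",np.median(q[:,2]).round(4),"mean",(xy.mean(0)).round(1))
    near=(P[...,0]>.42)&(P[...,0]<.68)&(P[...,1]>.08)&(P[...,1]<.37)&(c["z_map"]>0)
    rect(near&(abs(P[...,2]-.105)<.008),"docktop")
    # intersect pixel rays with plane z=.105 -> lids, by colour
    f=c["frame"].astype(int)
    sub=near&(abs(P[...,2]-.105)<.012)
    ys,xs=np.nonzero(sub); 
    print(f[ys[::300],xs[::300]].tolist())
    lid=sub&((f[...,0]-f[...,2])>4)
    rect(lid,"lid")
    rect((f[...,0]>120)&(f[...,1]<60)&(abs(P[...,2]-.018)<.012)&(f[...,2]<60),"board")
    y0,y1,x0,x1=ys.min(),ys.max(),xs.min(),xs.max()
    cv2.imwrite(f"pics/crop_{n}.png",cv2.resize(c["frame"][y0:y1,x0:x1,::-1],None,fx=4,fy=4,interpolation=cv2.INTER_NEAREST)); print(y0,x0)
E
```

```text
scene docktop 7477 c 556.3 237.3 wh 248.2 113.7 a 73.1 z 0.1058 mean [563.4 246.7]
[[180, 176, 176], [186, 184, 186], [191, 194, 195], [183, 185, 186], [138, 139, 141], [186, 187, 191], [74, 73, 70], [71, 69, 68], [180, 173, 171], [190, 192, 198], [191, 194, 197], [172, 167, 165], [183, 176, 174], [189, 192, 197], [190, 193, 198], [72, 69, 66], [191, 193, 197], [190, 192, 194], [190, 193, 198], [137, 133, 131], [173, 166, 164], [190, 193, 198], [187, 189, 195], [74, 71, 69], [75, 72, 70], [189, 192, 195], [86, 84, 83]]
scene lid 600 c 530.7 161.6 wh 57.2 57.2 a 74.2 z 0.1066 mean [531.7 161.6]
scene lid 787 c 554.4 236.0 wh 57.1 57.1 a 73.4 z 0.1067 mean [557.  237.2]
scene lid 784 c 576.7 310.8 wh 55.8 56.5 a 72.2 z 0.1064 mean [577.5 310.1]
scene board 8071 c 522.1 -189.6 wh 279.1 217.9 a 2.4 z 0.0206 mean [ 534.6 -185.8]
238 357
top docktop 6213 c 556.9 238.5 wh 247.9 111.7 a 73.1 z 0.1052 mean [555.2 237.3]
[[135, 140, 143], [135, 140, 146], [137, 142, 148], [135, 141, 146], [136, 141, 147], [136, 141, 147], [137, 142, 148], [137, 139, 140], [136, 142, 148], [137, 138, 138], [107, 105, 105], [108, 108, 107], [136, 141, 148], [136, 140, 140], [139, 142, 142], [136, 142, 147], [94, 97, 99], [111, 115, 119], [136, 142, 148], [137, 143, 149], [137, 142, 149], [137, 143, 149]]
top board 12401 c 521.9 -192.0 wh 273.2 214.5 a 2.1 z 0.0191 mean [ 517.6 -190.7]
200 132
```

View pics/crop_top.png

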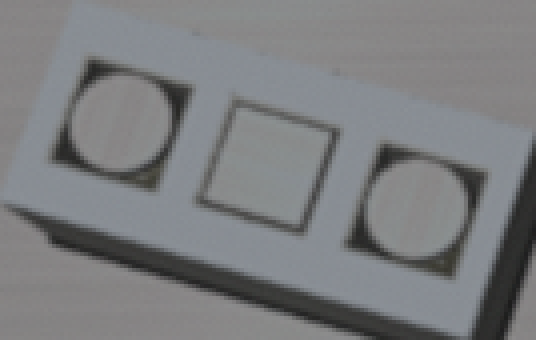

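View pics/crop_scene.png

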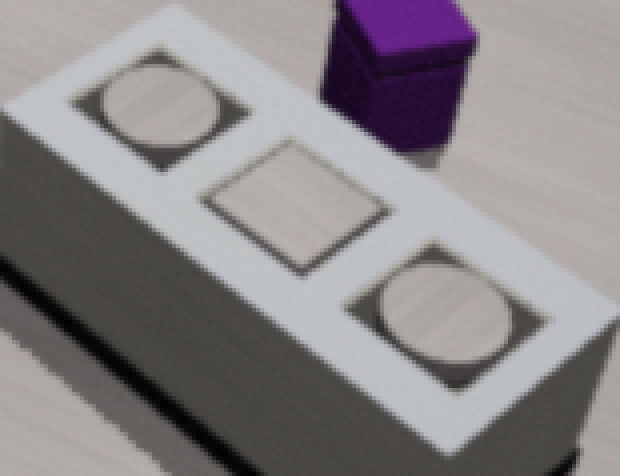

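```bash
python3 - <<'E'
from h import *
from scipy.spatial.transform import Rotation as R
s=r.observe(); m=R.from_quat(s["tool_rot"]).as_matrix(); print(m.round(3)); print("jaw yaw",np.degrees(np.arctan2(m[1,2],m[0,2])))
print(s["position"],s["clock"])
E
```

```text
[[-0.     0.892  0.453]
 [ 0.     0.453 -0.892]
 [-1.    -0.    -0.   ]]
jaw yaw -63.08736507544319
[ 0.30549839 -0.60177231  0.23115834] 0.4
```

jog_arm(series="0.027 0.040 0 2.31;0.027 0.040 0 2.31;0.027 0.040 0 2.31;0.027 0.040 0 2.31;0.027 0.040 0 2.31;0.027 0.040 0 2.31;0.027 0.040 0 2.31;0.027 0.040 0 2.31;0.027 0.040 0 2.31;0.027 0.040 0 2.31;-0.002 0.044 0 2.31;-0.002 0.044 0 2.31;-0.002 0.044 0 2.31;-0.002 0.044 0 2.31;-0.002 0.044 0 2.31;-0.002 0.044 0 2.31;-0.002 0.044 0 2.31;-0.002 0.044 0 2.31;-0.002 0.044 0 2.31;-0.002 0.044 0 2.31", gripper=0)

```text
clock: 2.4
position: [0.5553, 0.2398, 0.2315]
tool_rot: [0.103, 0.699, -0.103, 0.7]
contact_force: [0.2, 0.1, 0.5]
gripper_width: 0.0
```

jog_arm(series="0 0 0 0;0 0 0 0;0 0 0 0")

```text
clock: 2.7
position: [0.5557, 0.2372, 0.2312]
tool_rot: [0.104, 0.699, -0.104, 0.699]
contact_force: [-0.6, -0.9, -0.1]
gripper_width: -0.0001
```

jog_arm(series="0 0 -0.029 0;0 0 -0.029 0;0 0 -0.029 0;0 0 -0.029 0;0 0 0 0;0 0 0 0;0 0 0 0")

```text
clock: 3.4
position: [0.5565, 0.2381, 0.117]
tool_rot: [0.104, 0.699, -0.104, 0.7]
contact_force: [-1.2, -0.4, 0.1]
gripper_width: -0.0003
```

```bash
python3 - <<'E'
from h import *
for n,(a,b) in (("top",(180,130)),("scene",(170,330))):
    c=r.read_camera(n)
    cv2.imwrite(f"pics/pre_{n}.png",cv2.resize(c["frame"][a:a+200,b:b+200,::-1],None,fx=3,fy=3))
s=r.observe(); print(s["position"],s["contact_force"],s["joints"].round(2))
E
```

```text
[0.55639007 0.23828109 0.11695224] [-0.17130154 -0.24233298  0.09848727] [-0.18  0.47 -0.43  1.85  0.25  0.88 -1.02]
```

View pics/pre_scene.png

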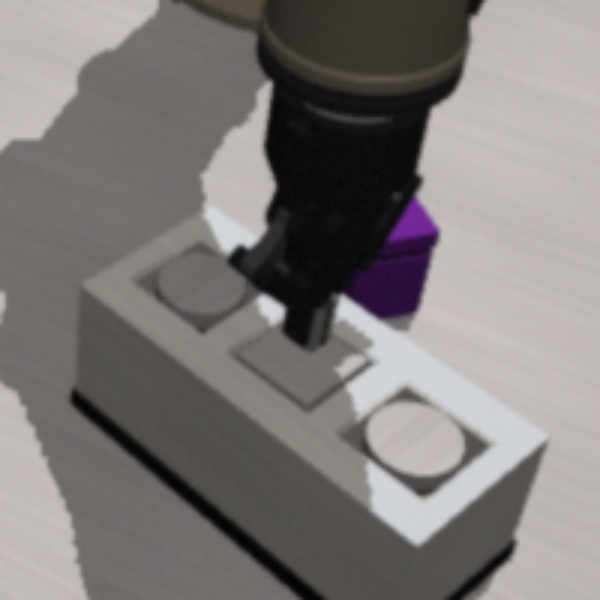

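View pics/pre_top.png

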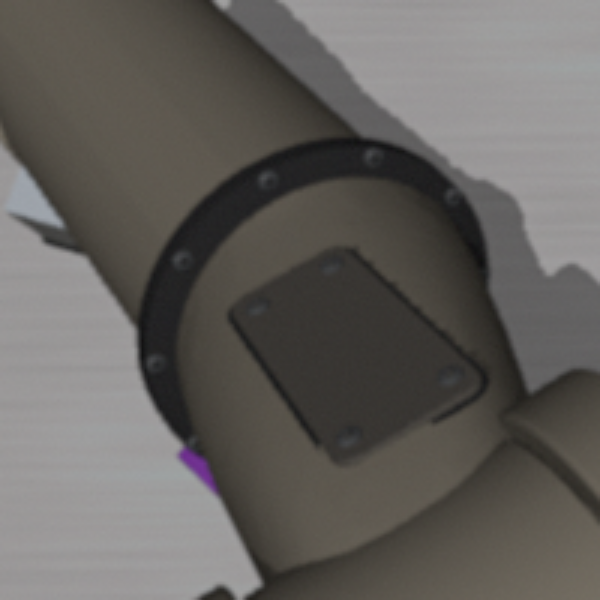

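The shut fingers are over the square lid: tips at crop (310,345), lid centre about (305,365), which agrees with the remaining 12 mm gap. Now pressing.

jog_arm(series="0 0 -0.004 0;0 0 -0.004 0;0 0 -0.003 0;0 0 -0.003 0;0 0 -0.002 0;0 0 0 0;0 0 0 0")

```text
clock: 4.2
position: [0.5555, 0.2382, 0.0993]
tool_rot: [0.104, 0.7, -0.104, 0.699]
contact_force: [-0.1, 0.5, 2.4]
gripper_width: 0.0001
```

jog_arm(series="0 0 -0.002 0;0 0 -0.002 0;0 0 0 0;0 0 0 0;0 0 0 0")

```text
clock: 4.7
position: [0.5556, 0.2382, 0.0954]
tool_rot: [0.104, 0.699, -0.104, 0.699]
contact_force: [-1.7, 0.4, 3.6]
gripper_width: 0.0004
```

jog_arm(series="0 0 0.010 0;0 0 0.030 0;0 0 0.040 0;0 0 0.040 0;0 0 0.030 0")

```text
clock: 5.2
position: [0.5557, 0.2384, 0.2486]
tool_rot: [0.104, 0.699, -0.103, 0.7]
contact_force: [-0.3, 0.4, -0.4]
gripper_width: 0.0
```

jog_arm(series="0 0 0 0;0 0 0 0;0 0 0 0;0 0 0 0;0 0 0 0;0 0 0 0;0 0 0 0;0 0 0 0;0 0 0 0;0 0 0 0;0 0 0 0;0 0 0 0;0 0 0 0;0 0 0 0;0 0 0 0;0 0 0 0;0 0 0 0;0 0 0 0", gripper=1)

```text
clock: 7.0
position: [0.5555, 0.2381, 0.2453]
tool_rot: [0.104, 0.699, -0.104, 0.699]
contact_force: [-0.7, -0.8, -0.5]
gripper_width: 0.0856
```

```bash
python3 - <<'E'
from h import *
c=r.read_camera("scene"); P=full(c)
a,b=170,330
cv2.imwrite(f"pics/up_scene.png",cv2.resize(c["frame"][a:a+200,b:b+200,::-1],None,fx=3,fy=3))
s=r.observe(); print(s["position"],s["gripper_width"],s["clock"])
f=c["frame"].astype(int)
for d in r.regions_of(c,"square_jar_mid"):
    m=d["mask"]&(c["z_map"]>0); rr,cc=np.nonzero(m); p=W(c,rr,cc); print(d["confidence"],d["pixel"],p.max(0),np.median(p,0))
m=(P[...,2]>.144)&(P[...,2]<.158)&(np.hypot(P[...,0]-.556,P[...,1]-.238)<.06)
q=P[m]; print(m.sum(),np.median(q[:,2]),cv2.minAreaRect((q[:,:2]*1000).astype(np.float32)))
E
```

```text
[0.55555154 0.23815112 0.2453264 ] 0.08546025049839338 7.05
0.93 [248.5, 459.5] [0.41826048 0.25631197 0.08046321] [0.39134182 0.22757686 0.06658103]
0.84 [283.5, 430.1] [0.5925453  0.26951868 0.15453319] [0.57247618 0.24215711 0.14460688]
0.83 [409.6, 442.1] [0.7506637  0.36730272 0.08033909] [0.7324833  0.33754589 0.07204605]
857 0.15144875097112798 ((557.1088256835938, 238.39474487304688), (53.49384307861328, 53.80650329589844), 71.98082733154297)
```

View pics/up_scene.png

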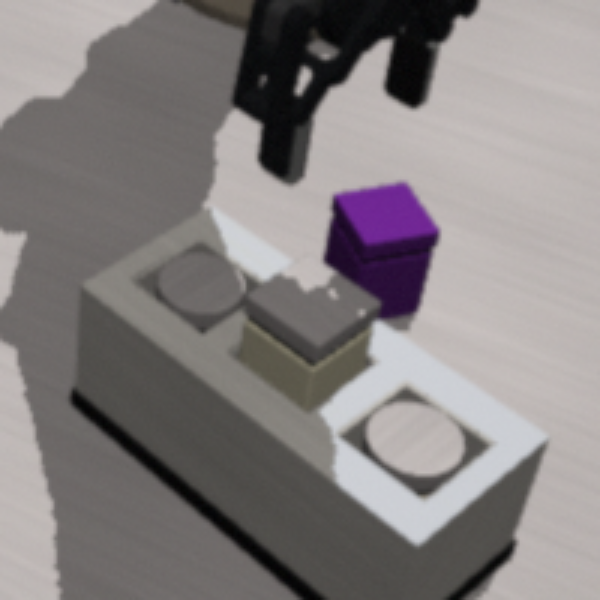

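The square jar has popped up: its lid is at z ≈ 0.151 m, centred near (0.557, 0.238). The round jars are still down. Next I'll descend to grasp.

jog_arm(series="0.001 0 -0.030 0;0 0 -0.030 0;0 0 -0.025 0;0 0 -0.020 0;0 0 -0.015 0;0 0 -0.010 0;0 0 -0.007 0;0 0 0 0;0 0 0 0")

```text
clock: 8.0
position: [0.5569, 0.2383, 0.1089]
tool_rot: [0.104, 0.699, -0.104, 0.7]
contact_force: [-0.6, 0.5, -0.1]
gripper_width: 0.0854
```

```bash
python3 - <<'E'
from h import *
c=r.read_camera("scene")
a,b=170,330
cv2.imwrite(f"pics/gr_scene.png",cv2.resize(c["frame"][a:a+200,b:b+200,::-1],None,fx=3,fy=3))
s=r.observe(); print(s["position"],s["gripper_width"],s["clock"],s["contact_force"])
E
```

```text
[0.55694937 0.23838818 0.10908372] 0.08538545019824166 8.05 [-0.89253344 -0.14721521 -0.04360258]
```

View pics/gr_scene.png

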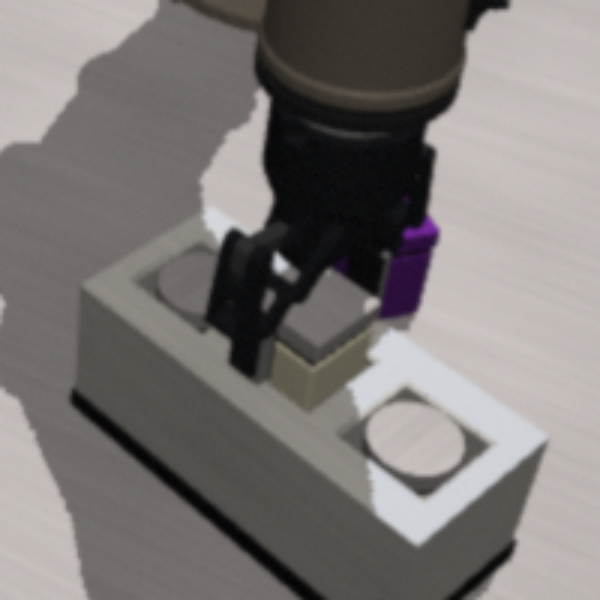

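The near finger (crop (250,360)) is beside the jar's face and clear of the dock, and the jar sits between the fingers. I'll close on it.

jog_arm(series="0 0 0 0;0 0 0 0;0 0 0 0;0 0 0 0;0 0 0 0;0 0 0 0;0 0 0 0;0 0 0 0", gripper=0.3)

```text
clock: 8.85
position: [0.5567, 0.2382, 0.1084]
tool_rot: [0.104, 0.699, -0.104, 0.7]
contact_force: [2.1, -0.0, 2.7]
gripper_width: 0.0512
```

jog_arm(series="0 0 0.005 0;0 0 0.010 0;0 0 0.010 0;0 0 0.015 0;0 0 0.020 0;0 0 0.020 0;0 0 0.020 0;0 0 0 0;0 0 0 0")

```text
clock: 9.75
position: [0.5567, 0.2381, 0.2092]
tool_rot: [0.104, 0.699, -0.104, 0.7]
contact_force: [0.1, -1.6, -1.1]
gripper_width: 0.0517
```

```bash
python3 - <<'E'
from h import *
c=r.read_camera("scene")
a,b=140,320
cv2.imwrite(f"pics/lift_scene.png",cv2.resize(c["frame"][a:a+230,b:b+200,::-1],None,fx=2.6,fy=2.6))
s=r.observe(); print(s["position"],s["gripper_width"],s["clock"],s["contact_force"])
P=full(c); q=P[(P[...,2]>.2)&(P[...,2]<.26)]
for d in r.regions_of(c,"square_jar_mid"):
    m=d["mask"]&(c["z_map"]>0); rr,cc=np.nonzero(m); p=W(c,rr,cc); print(d["confidence"],d["pixel"],np.percentile(p,2,axis=0),np.percentile(p,98,axis=0))
E
```

```text
[0.55633713 0.23793559 0.20836718] 0.05148786638795588 9.8 [-0.14820129  0.23431194 -1.32158795]
0.94 [259.6, 465.5] [0.36168548 0.22249565 0.00657419] [0.4621524  0.25474771 0.09240811]
0.74 [409.8, 440.7] [0.6941752  0.30627963 0.00637409] [0.74855714 0.36472946 0.07834366]
0.58 [246.3, 445.3] [0.53815583 0.21019783 0.18145107] [0.58758989 0.26775985 0.25307916]
```

View pics/lift_scene.png

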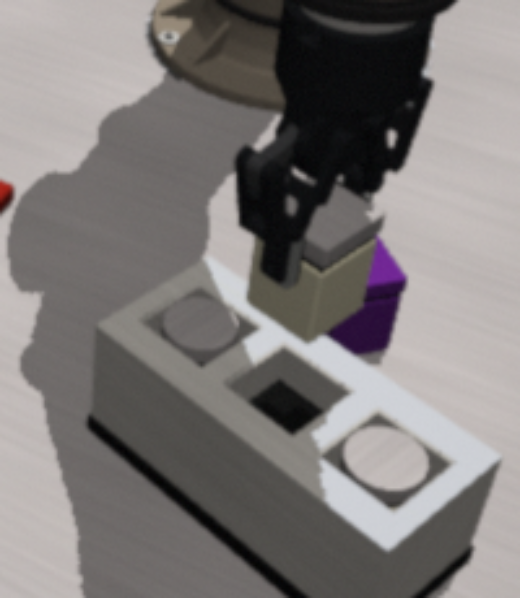

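jog_arm(series="-0.001 -0.010 0 0;-0.002 -0.020 0 0;-0.003 -0.035 0 0;-0.003 -0.035 0 0;-0.003 -0.035 0 0;-0.003 -0.035 0 0;-0.003 -0.035 0 0;-0.003 -0.035 0 0;-0.003 -0.035 0 0;-0.003 -0.035 0 0;-0.003 -0.035 -0.010 0;-0.002 -0.035 -0.020 0;-0.002 -0.025 -0.030 0;0 -0.015 -0.030 0;0 -0.008 -0.030 0;0 0 -0.010 0;0 0 0 0;0 0 0 0;0 0 0 0")

```text
clock: 11.75
position: [0.5235, -0.1895, 0.0798]
tool_rot: [0.103, 0.699, -0.104, 0.7]
contact_force: [-0.1, -0.1, -1.0]
gripper_width: 0.0514
```

```bash
python3 - <<'E'
from h import *
c=r.read_camera("scene")
save(c,"hover_scene.png")
s=r.observe(); print(s["position"],s["gripper_width"],s["clock"],s["contact_force"])
for d in r.regions_of(c,"square_jar_mid"):
    m=d["mask"]&(c["z_map"]>0); rr,cc=np.nonzero(m); p=W(c,rr,cc); print(d["confidence"],d["pixel"],np.percentile(p,2,axis=0),np.percentile(p,98,axis=0))
E
```

```text
[ 0.52339588 -0.18956816  0.07970258] 0.051334628429202715 11.8 [ 0.01204467 -0.11054473 -0.52539491]
0.74 [409.4, 437.9] [0.686212   0.30574583 0.00274038] [0.74868935 0.36498851 0.07824908]
0.7 [210.2, 247.8] [ 0.50244924 -0.20960761  0.05272044] [ 0.55357686 -0.15901396  0.12522128]
0.57 [253.0, 458.6] [0.35136469 0.18631661 0.00489906] [0.41512635 0.25355825 0.07896715]
```

View pics/hover_scene.png

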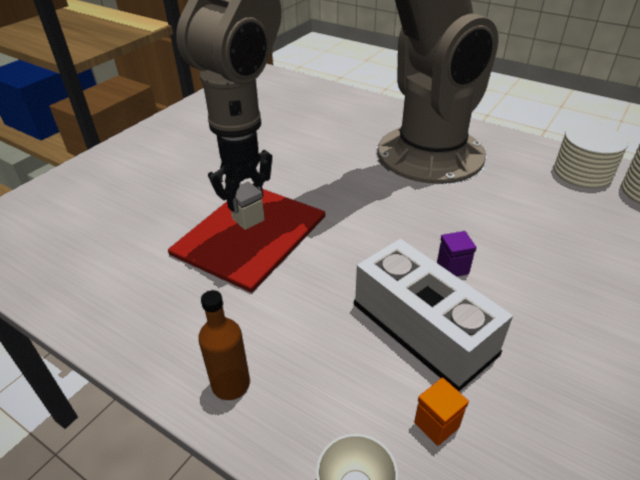

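jog_arm(series="0 0 -0.008 0;0 0 -0.008 0;0 0 -0.004 0;0 0 -0.002 0;0 0 -0.002 0;0 0 0 0;0 0 0 0;0 0 0 0")

```text
clock: 12.65
position: [0.5227, -0.1899, 0.0545]
tool_rot: [0.104, 0.699, -0.104, 0.7]
contact_force: [-0.1, 0.3, -1.4]
gripper_width: 0.0514
```

jog_arm(series="0 0 -0.001 0;0 0 -0.001 0;0 0 0 0;0 0 0 0")

```text
clock: 13.05
position: [0.5225, -0.1898, 0.0523]
tool_rot: [0.104, 0.699, -0.104, 0.699]
contact_force: [0.2, 0.9, -0.6]
gripper_width: 0.0511
```

jog_arm(series="0 0 -0.001 0;0 0 0 0;0 0 0 0")

```text
clock: 13.35
position: [0.5227, -0.1899, 0.0519]
tool_rot: [0.104, 0.699, -0.104, 0.7]
contact_force: [-4.6, 0.8, 11.0]
gripper_width: 0.0516
```

jog_arm(series="0 0 0.0005 0;0 0 0 0;0 0 0 0")

```text
clock: 13.65
position: [0.5226, -0.1899, 0.0519]
tool_rot: [0.104, 0.699, -0.104, 0.699]
contact_force: [-0.9, 0.3, 4.3]
gripper_width: 0.0513
```

jog_arm(series="0 0 0 0;0 0 0 0;0 0 0 0;0 0 0 0;0 0 0 0;0 0 0 0;0 0 0 0", gripper=1)

```text
clock: 14.35
position: [0.5225, -0.1898, 0.0518]
tool_rot: [0.104, 0.699, -0.104, 0.699]
contact_force: [-0.0, -0.1, -0.2]
gripper_width: 0.0855
```

jog_arm(series="0 0 0.010 0;0 0 0.020 0;0 0 0.030 0;0 0 0.035 0;0 0 0.035 0;0 0 0.030 0;0 -0.03 0.02 0;0 -0.04 0 0;0 -0.04 0 0;0 -0.04 0 0;0 -0.03 0 0;0 0 0 0;0 0 0 0")

```text
clock: 15.65
position: [0.5222, -0.3702, 0.2321]
tool_rot: [0.104, 0.699, -0.104, 0.699]
contact_force: [-0.2, 0.2, 0.1]
gripper_width: 0.0854
```

```bash
python3 - <<'E'
from h import *
s=r.observe(); print(s["position"],s["gripper_width"],s["clock"],s["contact_force"])
for n in ("scene","top"):
    c=r.read_camera(n); save(c,f"end_{n}.png")
    for t in("square_jar_mid","round_jar_a_mid"):
      for d in r.regions_of(c,t):
        m=d["mask"]&(c["z_map"]>0); rr,cc=np.nonzero(m); p=W(c,rr,cc); print(n,t,d["confidence"],d["pixel"],np.percentile(p,2,axis=0).round(3),np.percentile(p,98,axis=0).round(3))
    P=full(c); q=P[(P[...,2]>.085)&(np.hypot(P[...,0]-.5225,P[...,1]+.19)<.05)&(P[...,2]<.105)]
    print(len(q),np.median(q[:,2]),cv2.minAreaRect((q[:,:2]*1000).astype(np.float32)))
    g=P[...,2].copy(); A=np.c_[q[:,:2],np.ones(len(q))]; i=q[:,2]>.088; print("lid plane",np.linalg.lstsq(A[i],q[i,2],rcond=None)[0])
E
```

```text
[ 0.52224666 -0.37019932  0.23214316] 0.0854008103926509 15.65 [-0.23546617  0.24880903  0.12226875]
scene square_jar_mid 0.81 [250.7, 458.9] [0.354 0.191 0.008] [0.415 0.254 0.079]
scene square_jar_mid 0.65 [408.2, 440.3] [0.695 0.306 0.008] [0.749 0.364 0.078]
scene square_jar_mid 0.61 [217.7, 248.1] [ 0.501 -0.217  0.023] [ 0.553 -0.16   0.097]
scene round_jar_a_mid 0.65 [263.9, 396.7] [0.513 0.14  0.097] [0.559 0.186 0.109]
493 0.09481812724769345 ((522.5887451171875, -189.0931396484375), (55.20669937133789, 54.013851165771484), 74.08605194091797)
lid plane [-0.0329334  -0.04040617  0.10432845]
top square_jar_mid 0.69 [174.4, 160.5] [0.687 0.306 0.005] [0.741 0.364 0.08 ]
top square_jar_mid 0.61 [333.5, 208.0] [0.35  0.188 0.012] [0.41  0.249 0.08 ]
top round_jar_a_mid 0.66 [252.9, 238.1] [0.509 0.14  0.074] [0.556 0.184 0.111]
top round_jar_a_mid 0.61 [260.1, 408.9] [ 0.493 -0.213  0.03 ] [ 0.55  -0.16   0.098]
676 0.09395156756864731 ((522.4925537109375, -189.42913818359375), (52.272674560546875, 53.158206939697266), 73.1783447265625)
lid plane [0.00122165 0.00078396 0.09345408]
```

View pics/end_scene.png

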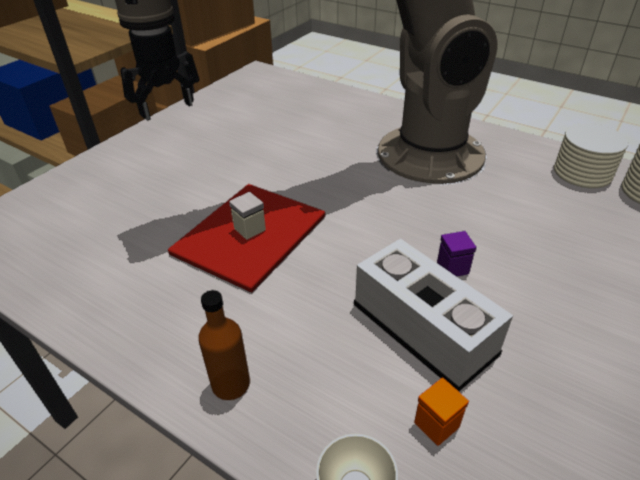

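View pics/end_top.png

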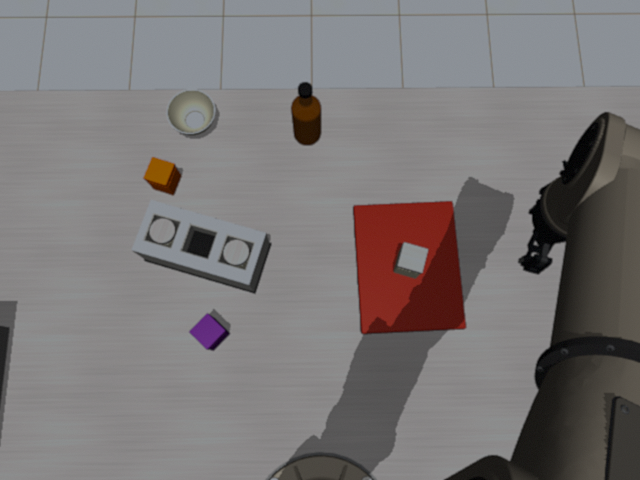

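The jar stands upright in the middle of the board (scene (248,216), top (410,259)), and its lid is level at z ≈ 0.094 m. Both round jars are still down, and the arm is clear.

```bash
python3 -c "
from rig import r
print(r.sign_off())"
```

```text
the job is handed in; nothing more can be done
None
```

I pressed the square jar's lid down about 10 mm (about 4 N), and its latch let go and it sprang up. I then gripped two faces, lifted it straight out, set it down on the cutting board, let go and moved the arm clear. The robot's clock read about 16 s at hand-in, against the 51 s limit.

**Jar on the board:** it stands at about (0.5225, -0.189), in the middle of the board. Its lid is at 0.094–0.095 m; 0.093 m is expected for an upright jar.

**Round jars and look-alikes:** both round jars look still down in their wells in both camera pictures. I measured one lid's height afterwards and judged the other from the pictures only. The orange and purple look-alikes were not touched.

**Forces:** the highest reading I saw was about 11 N, when the jar touched down on the board. I backed off to about 4 N before opening the gripper.

**Checks that disagreed:**
- A flatness fit of the lid from the scene camera gave a slope of about 3%. I think this came from points on the jar's side getting into the fit, because the top camera's fit came out level to about 0.1%.
- In the last top picture, the recogniser labelled the placed jar as a round jar (confidence 0.61). The fitted 52 x 53 mm square outline shows it is the square one.

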